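Hold the sample cell in the water tester's light path

TASK

Take the wing key from its holder, put its blade fully into the slot of the water tester's round knob and turn the knob clockwise as far as it goes, which swings the shutter off the lamp; the key may stay in the knob. Then pick up the empty glass sample cell by its two frosted faces only, never touching the clear ones, and hold it upright in the air midway between lamp and sensor, the ring marks on its clear faces in line with the two lenses. Finish while still holding it there, clear of the tester, and leave the cup, glasses, mill and spoon where they stand.

Things in the scene. Friction and masses are not known exactly. Their poses are not given: they have to be found in the camera images.
- tester: White water tester, fixed. Origin on the worktop under the middle of the light gate; z up; light runs along its y axis. Base 15 mm high, x = -38 to 38 mm, y = -160 to 75 mm. Two facing posts, 44 mm deep (x), tops at z = 115 mm: lamp post y = -62 to -32 mm, sensor post y = 32 to 62 mm; 64 mm gap between them. The slotted knob stands on the base at x = 0, y = -125 mm.
- beam (a point): Middle of the light path, midway between the two lenses, 85 mm above the worktop, straight above the tester's origin; axes as the tester's, y along the light. The shutter flag stays within 6 mm of the lamp post's face.
- knob_slot (a point): Mouth of the recess, on the knob's vertical axis in its top face, 37 mm above the worktop; turns with the knob. Knob: aluminium disc 52 mm across, 22 mm high, it can only turn. Recess: 36 mm long along this point's x, 9 mm wide along y, 16 mm deep, with a chamfered mouth; the key has about 0.18 rad of play in it.
- shutter_knob (a joint): Knob angle, rad: 0 shut, 1.4 the end stop (shutter open); grows clockwise seen from above; starts at 0 to 0.25. At 0 the slot lies along the tester's x axis. Friction (0.06 N m) keeps it where it is left.
- wing_key: Loose upright key, about 0.07 kg, 68 mm tall, balanced at z = 44 mm. Origin at the blade's tip, 12 mm above the worktop in the holder, 25 mm when seated in the knob. Blade 28 (x) x 4 (y) x 12 mm; round shoulder 32 mm across, z = 12 to 18 mm, rests on the rim; flat black handle 40 (x) x 12 (y) mm, z = 28 to 68 mm: grip its flat sides. Fits either way round and stands in the knob when let go.
- key_holder: Wooden block 54 (x) x 46 (y) x 24 mm, fixed, with a pocket along its x axis for the key's blade. Origin: middle of the underside. Stands left or right in front of the tester, the cell on the other side.
- cell: Loose empty open-topped rectangular cell, about 0.07 kg, upright on the worktop. Origin: middle of the underside, z up. 24 mm along x, 32 mm along y. Frosted, ribbed faces at y = +-16 mm (24 mm wide, 92 mm high): grip these, upper half, closing along y. Clear faces at x = +-12 mm (84 mm high): not to be touched; light passes along x, either way round.
- cell_window (a point): Middle of the cell's measuring window, on its vertical axis 26 mm above its underside, between the ring marks (16 mm across) on the two clear faces; belongs at the middle of the light path.
- tumbler: Small drinking glass, 51 mm across, 58 mm high, standing in front of the tester between holder and cell; bystander. Origin at the middle of its underside.
- cup: White low mug with a handle, 63 x 88 x 52 mm, at the right; bystander. Origin at its underside.
- mill: Salt mill, 44 mm across, 90 mm high, right of the tester; bystander. Origin at its underside.
- teaspoon: Steel teaspoon, 131 mm long, at the front left; bystander. Origin at its middle.
- big_glass: Drinking glass, 81 mm across, 88 mm high, at the left; bystander. Origin at its underside.
Not all that is in view belongs to the job. What is shaped like the wing_key but blue is not meant. Leave any turquoise look-alike of the cell alone.

How it is judged:
On the way, in this order (a step that is already met when the one before it is completed fails the run):
1. the key's blade is in the knob's slot, at least 8 mm deep, with the knob not yet turned (horizontal distance between wing_key and knob_slot below 0.006 m and z of wing_key in the frame of knob_slot below -0.008 m and value of joint shutter_knob below 0.6 rad), for 0.2 s.
2. the knob is turned to its open end (over 1.2 rad) with the key in its slot (horizontal distance between wing_key and knob_slot below 0.006 m and z of wing_key in the frame of knob_slot below -0.008 m and value of joint shutter_knob above 1.2 rad), for 0.2 s.
3. the cell is lifted from the worktop, the shutter being open (height (world z) of cell above 0.03 m and value of joint shutter_knob above 1.2 rad), for 0.2 s.
At the end, for the whole second after the job is handed in: Knob beyond 1.2 rad; fingers hold the cell by both frosted faces (over 1 N each), at rest, upright within 0.12 rad, clear of the tester, its window centre within 7 mm sideways, 10 mm in height and 12 mm along the light of the path's middle, clear faces square to it within 0.15 rad (value of joint shutter_knob above 1.2 rad and x of cell_window in the frame of beam between -0.007 and 0.007 m and y of cell_window in the frame of beam between -0.012 and 0.012 m and z of cell_window in the frame of beam between -0.01 and 0.01 m and angle between the x axis of cell and the y axis of tester, either way round below 0.15 rad and angle between cell's own z axis and vertical below 0.12 rad and contact force between the fingers and cell_c0 above 1 N and contact force between the fingers and cell_c1 above 1 N and contact force between cell and tester below 0.2 N and linear speed of cell below 0.03 m/s); the arm keeps its last pose, push and grip.
It fails at once if the fingers touch a clear face of the cell (contact force between the fingers and cell_c2 above 0.5 N or contact force between the fingers and cell_c3 above 0.5 N).
It fails at once if the cell is tipped over (angle between cell's own z axis and vertical above 0.5 rad).
It fails at once if a bystander (tumbler, cup, mill, teaspoon, big glass) is moved by more than 30 mm (distance of any of tumbler, cup, mill, teaspoon, big_glass from where it was at the start of the episode above 0.03 m).
It also fails if it takes over 59 s, if anything falls off the work surface, if the arm or the gripper's body presses on something with over 40 N, if the wrist force passes 120 N, or if a joint passes its speed limit or range.

ROBOT

A 7-joint arm with a two-finger parallel gripper is mounted at the origin on a cart in front of the work surface, level with it; the furniture and walls round the work are solid. World frame = base frame: x ahead of the robot, y to its left, z up, the work surface at z = 0. Lengths are in m, angles in rad, forces in N, time in s.
With the tool pointing down it reaches from about 0.4 to 0.925 m from the base axis. Payload 4.1 kg.
Tool frame: the origin (TCP) lies between the finger pads; the fingertips stand 17 mm ahead of it and the grasp point (between the pads) lies 2 mm behind it; z points along the fingers, y is the direction in which the jaws open and shut (so a half turn about z gives the same grasp; the last joint's range is limited). The gripper opens to 85 mm and grips with 20 to 120 N. Pads are 22 mm wide; open, the fingers measure 114 mm over their backs; the gripper's body (76 mm by 85 mm) begins 54 mm behind the grasp point. The pads swing forward as they close: fully open they stand 13 mm farther back than shut.
Start: joints at [-1.288, 0.398, 0.045, 1.537, -0.019, 1.207, -0.051], TCP at [0.242, 0.603, 0.248] pointing down, gripper open.
Joint ranges: [-2.82, 2.82], [-0.49, 2.23], [-1.37, 1.46], [0, 2.46], [-1.36, 4.5], [0.23, 2], [-2.94, 2.94]. Speed limits (rad/s): [2.57, 2.57, 3.14, 3.14, 3.14, 3.14, 3.14].

INTERFACE

Orientations are given as [roll, pitch, yaw] about the fixed x, y, z axes, in that order (R = Rz(yaw) Ry(pitch) Rx(roll)).
In Python, from station import arm, viewer gives the robot as it stands.
- The arm moves only by the tool apply_moves, never from a script. Its argument "deltas" is a list of rows, each a list of 4 numbers: the shift along the world's x, y, z in m, then the turn about the world's z in degrees. In form: [[tx, ty, tz, roll], ...]. A call has 1 to 10 rows; each row is the pose to reach, as a shift and turn from the pose commanded when the call began; what a row does not reach only later rows make up. A row lasts 1/12 s, in which the tool goes at most 41.7 mm and 7.16 degrees, less where a joint would pass 70% of its speed; a pose out of reach is approached as far as the arm can. A call with a gripper value outside its range is refused whole. "grip" is the closure, from 0 (fully open) to 1 (shut), set as the call begins (left out, the last holds). The fingers move at their own pace and stop on an object; the grip force is fixed at half the most. Time passes only in rows, so rows that repeat a pose let the fingers close. It gives the time, the measured TCP pose, the force and the opening at its end, in the units of the state.
- arm.sense(): the state, without advancing time (a new reading comes with each control period).
- viewer.capture(name): name is "side" or "top" or "wrist"; returns a dict with "pixels" (420x560x3 uint8, red, green, blue), "fx", "fy", "cx", "cy" (pixels), "R" (3x3) and "t" (3): a world point X has camera coordinates R X + t. Camera axes: x right, y down, z forward; pixel columns grow to the right and rows downward; lengths in m; the calibration is good to about 2 mm. A picture is of the moment at which its call begins. There is no depth.
- arm.sign_off(): hands the job in, once; it reports no verdict.
The state is a dict: "time": time; "q": joint angles; "dq": joint speeds; "joint_efforts": joint torques, N m; "tcp_pos": TCP position; "ee_rot": TCP orientation; "ft_force": force on the tool from outside, world axes, zero at the start; "ft_torque": the same for the moment, N m; "width": finger opening in m.
Only numpy, scipy, OpenCV 4.12 (cv2) and the standard library are available. Lean on these libraries where they do the work, as an engineer would, in place of code of your own. Each camera call takes 0.05 s, during which the arm holds its last target.

## Working session

There is one attempt and no reset: what is moved stays moved. The work goes in short steps, Python scripts to look and compute and a tool call to move; the robot and the scene stay as the last step left them, time stands still between calls to the robot, and variables do not carry over. Pictures are saved under pics/ and viewed, and the job is handed in when it is done.

Besides the shell and the picture viewer there is one more tool, called after "Emit:" by a JSON object that holds its "op" and its "data". apply_moves: Moves the arm, as the interface text tells. Its arguments: {"type":"object","properties":{"deltas":{"type":"array"},"grip":{"type":"number"}},"required":["deltas"]}

```bash
ls; mkdir -p pics; cat > h.py <<'E'
import numpy as np, cv2
from station import arm, viewer
def cap(n,f):
    c=viewer.capture(n); cv2.imwrite(f'pics/{f}.png',cv2.cvtColor(c['pixels'],cv2.COLOR_RGB2BGR))
    np.savez(f'pics/{f}.npz',**c); return c
def load(f): return dict(np.load(f'pics/{f}.npz'))
def ray(c,u,v):
    R=np.array(c['R']);t=np.array(c['t']); d=R.T@np.array([(u-c['cx'])/c['fx'],(v-c['cy'])/c['fy'],1]); return -R.T@t,d
def onz(c,u,v,z):
    o,d=ray(c,u,v); return o+d*(z-o[2])/d[2]
def proj(c,X):
    p=np.array(c['R'])@np.array(X)+np.array(c['t']); return float(c['fx']*p[0]/p[2]+c['cx']),float(c['fy']*p[1]/p[2]+c['cy'])
def tri(c1,p1,c2,p2):
    o1,d1=ray(c1,*p1);o2,d2=ray(c2,*p2)
    A=np.stack([d1,-d2],1);s=np.linalg.lstsq(A,o2-o1,rcond=None)[0]
    a=o1+d1*s[0];b=o2+d2*s[1];return (a+b)/2,np.linalg.norm(a-b)
E
python3 - <<'E'
from h import *
for n in ['top','side','wrist']:
    c=cap(n,n+'0'); print(n,c['fx'],c['cx'],c['cy'],-np.array(c['R']).T@c['t'],np.array(c['R'])[2])
s=arm.sense();print(s['time'],s['tcp_pos'],s['ee_rot'],s['width'])
E
```

```text
pics
top 413.1627907256433 281.50687259706393 207.13218146724864 [ 0.45114014 -0.01056201  1.24254455] [ 0.0426921   0.01815451 -0.99892332]
side 447.1477847079199 279.78282206169916 215.9648278701132 [ 0.26504589 -1.10351878  0.5131811 ] [ 0.22017246  0.90890818 -0.35413276]
wrist 342.46612939138504 287.07543032132827 208.21081429868468 [0.17114304 0.63162952 0.37416247] [ 0.27918637 -0.11388935 -0.95345906]
0.15 [0.24199303 0.60277651 0.24750793] [-3.14007913e+00  1.31525238e-04  2.75989850e+00] 0.08543291365388109
```

View pics/top0.png

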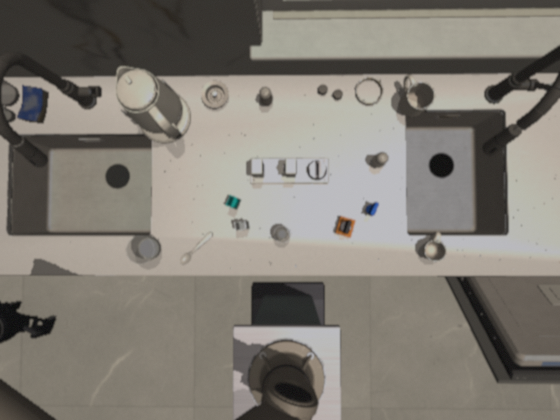

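View pics/side0.png

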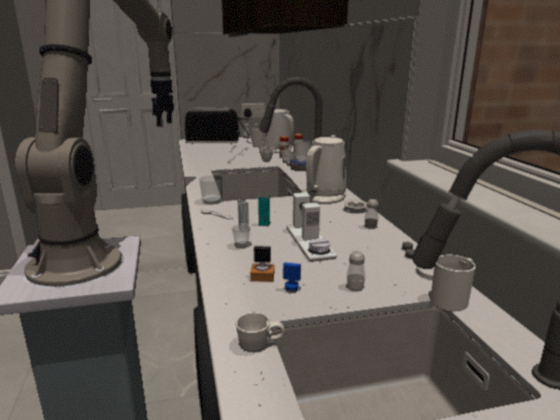

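View pics/wrist0.png

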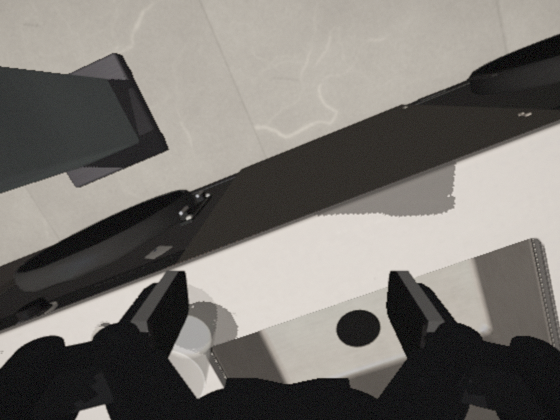

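The top view shows the tester at (288,170) with its knob at (317,170). The black key in its orange-brown holder is at (345,226), the blue look-alike at (371,209). The clear cell is at (241,224), its turquoise look-alike at (232,201), the tumbler at (281,233). By the description I choose the black key and the clear cell, and check both in a close crop.

```bash
python3 - <<'E'
import cv2
a=cv2.imread('pics/top0.png')[150:250,220:390]; cv2.imwrite('pics/topc.png',cv2.resize(a,None,fx=4.7,fy=4.7,interpolation=cv2.INTER_CUBIC))
a=cv2.imread('pics/side0.png')[180:300,190:350]; cv2.imwrite('pics/sidec.png',cv2.resize(a,None,fx=5,fy=5,interpolation=cv2.INTER_CUBIC))
E
```

```text
(no output)
```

View pics/topc.png

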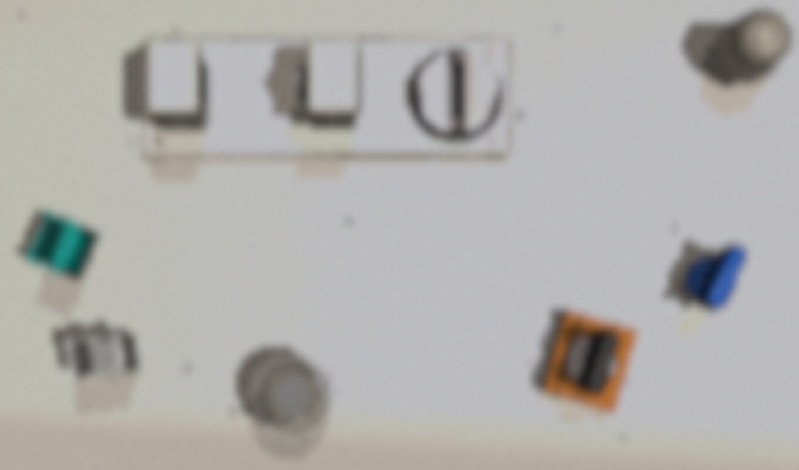

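View pics/sidec.png

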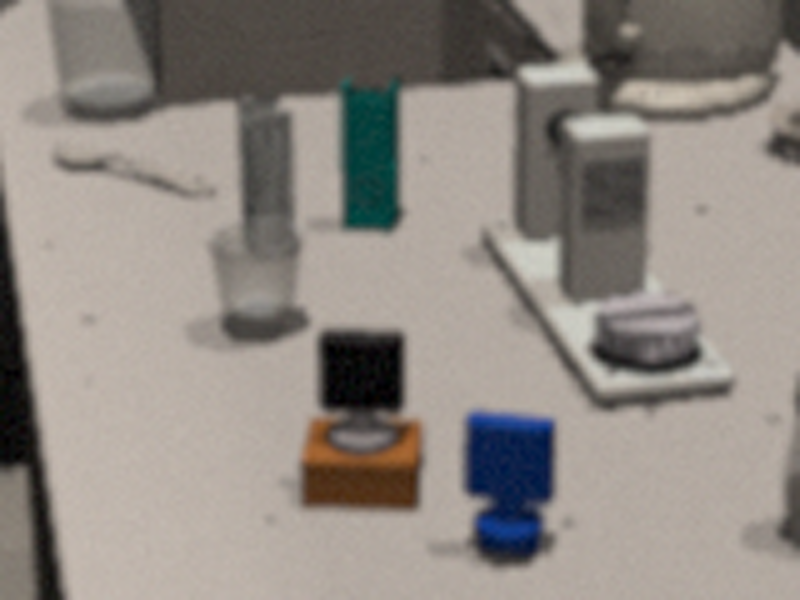

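The crops confirm the choice: the black key stands in the brown holder at (587,360) in the top crop, and the clear cell is at (97,350). The knob slot at (457,90) runs roughly along world x. I'll take coarse measurements first.

```bash
python3 - <<'E'
from h import *
c=load('top0')
f=lambda x,y:(220+(x+.5)/4.7-.5,150+(y+.5)/4.7-.5)
hsv=cv2.cvtColor(c['pixels'],cv2.COLOR_RGB2HSV)
m=((hsv[...,0]>5)&(hsv[...,0]<22)&(hsv[...,1]>140)&(hsv[...,2]>60)).astype(np.uint8)
m[:, :330]=0;m[:,360:]=0;m[:200]=0;m[250:]=0
p=np.argwhere(m)[:,::-1].astype(np.float32)
r=cv2.minAreaRect(p);print(r)
b=[onz(c,*q,.024) for q in cv2.boxPoints(r)];print(np.round(b,4),np.mean(b,0))
e=[np.linalg.norm(b[i]-b[i-1]) for i in range(4)];print(e,[np.degrees(np.arctan2(*(b[i]-b[i-1])[1::-1])) for i in range(4)])
print('tester', [np.round(onz(c,*f(*q),.015),4) for q in [(145,38),(511,38),(511,158),(145,158)]])
for n,q,z in [('knob',(457,92),.037),('lampends',(457,55),.037),('',(457,130),.037),('sens top',(173,75),.115),('lamp top',(333,77),.115),('cell top',(97,345),.09),('tumbler top',(293,395),.058),('key top',(590,358),.08),('blue',(728,275),.056),('turq',(60,243),.09)]: print(n,np.round(onz(c,*f(*q),z),4))
E
```

```text
((344.5500183105469, 226.35000610351562), (14.546477317810059, 15.495161056518555), 18.434947967529297)
[[ 0.4316 -0.1462  0.024 ]
 [ 0.4748 -0.1608  0.024 ]
 [ 0.4612 -0.2012  0.024 ]
 [ 0.4181 -0.1865  0.024 ]] [ 0.44645723 -0.17365738  0.024     ]
[np.float64(0.04252832496615113), np.float64(0.04559122754478364), np.float64(0.04258333798225366), np.float64(0.04554230253914888)] [np.float64(71.50323660341078), np.float64(-18.74264476541229), np.float64(-108.56295498873243), np.float64(161.18791532596921)]
tester [array([0.6519, 0.1046, 0.015 ]), array([ 0.651 , -0.1281,  0.015 ]), array([ 0.5746, -0.1276,  0.015 ]), array([0.5752, 0.1044, 0.015 ])]
knob [ 0.6137 -0.0922  0.037 ]
lampends [ 0.6369 -0.0923  0.037 ]
 [ 0.59   -0.0921  0.037 ]
sens top [0.6137 0.0788 0.115 ]
lamp top [ 0.6122 -0.0147  0.115 ]
cell top [0.4562 0.1257 0.09  ]
tumbler top [0.4258 0.0098 0.058 ]
key top [ 0.4483 -0.1678  0.08  ]
blue [ 0.4987 -0.2553  0.056 ]
turq [0.5169 0.148  0.09  ]
```

Emit:
{"op": "apply_moves", "data": {"deltas": [[0.022,-0.034,0.005,0],[0.044,-0.068,0.01,0],[0.066,-0.102,0.015,0],[0.088,-0.136,0.02,0],[0.11,-0.17,0.02,0],[0.132,-0.204,0.02,0],[0.154,-0.238,0.02,0],[0.176,-0.272,0.02,0],[0.198,-0.306,0.02,0],[0.22,-0.34,0.02,0]], "grip": 0}}

```text
time: 0.98
tcp_pos: [0.4627, 0.2613, 0.2683]
ee_rot: [3.141, -0.0, 2.76]
ft_force: [-0.1, 0.6, 0.4]
width: 0.0852
```

Emit:
{"op": "apply_moves", "data": {"deltas": [[0,-0.038,0,0],[0,-0.076,0,0],[0,-0.114,0,0],[0,-0.152,0,0],[0,-0.19,0,0],[0,-0.228,0,0],[0,-0.266,0,0],[0,-0.3,0,0],[0,-0.31,0,0],[0,-0.31,0,0]]}}

```text
time: 1.82
tcp_pos: [0.4617, -0.0502, 0.2684]
ee_rot: [-3.141, 0.0, 2.753]
ft_force: [-0.8, 0.5, -0.6]
width: 0.0855
```

```bash
python3 - <<'E'
from h import *
c=cap('wrist','w1'); s=arm.sense();print(s['time'],s['q'],s['tcp_pos'],s['ee_rot'])
E
```

```text
1.8667 [-0.48608037  0.04388222  0.51592933  1.94327977 -0.02439632  1.16037383
  1.22534759] [ 0.4619596  -0.04738075  0.26826115] [ 3.14095642e+00 -3.72779970e-04  2.75696979e+00]
```

View pics/w1.png

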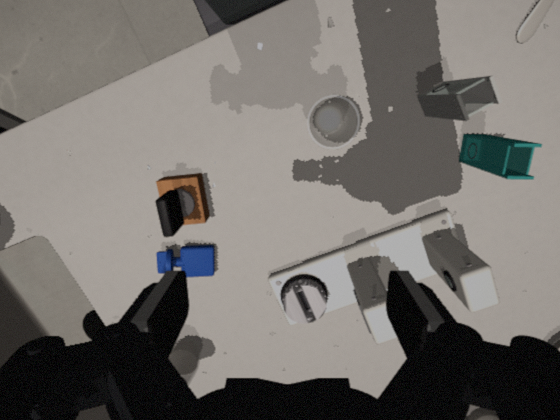

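The wrist view shows the holder and black key at (182,200), knob at (305,300) with its slot, cell at (458,98), turquoise cell at (500,155), and tumbler at (335,120). I'll enlarge it to measure.

```bash
python3 - <<'E'
import cv2
I=cv2.imread('pics/w1.png')
def cr(x,y,w,h,k,n): cv2.imwrite(f'pics/{n}.png',cv2.resize(I[y:y+h,x:x+w],None,fx=k,fy=k,interpolation=cv2.INTER_CUBIC))
a=lambda x,y,w,h,k:cv2.resize(I[y:y+h,x:x+w],None,fx=k,fy=k,interpolation=cv2.INTER_CUBIC)
import numpy as np
cv2.imwrite('pics/w1c.png',np.hstack([a(260,265,80,70,5),a(145,165,80,70,5)]))
cv2.imwrite('pics/w1d.png',np.hstack([a(410,65,100,70,8)]))
E
```

```text
(no output)
```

View pics/w1c.png

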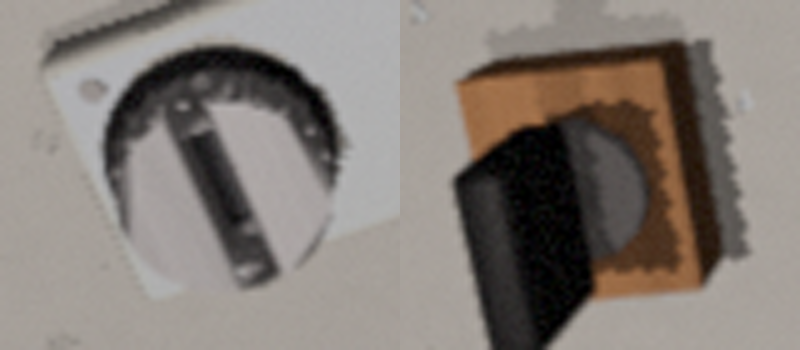

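View pics/w1d.png

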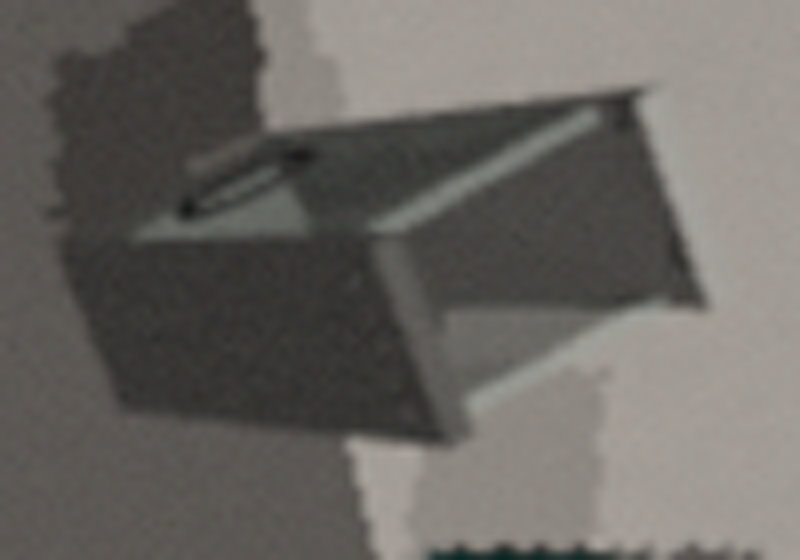

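```bash
python3 - <<'E'
from h import *
c=load('w1')
def g(x0,y0,k): return lambda p:(x0+(p[0]+.5)/k-.5,y0+(p[1]+.5)/k-.5)
H=g(145-80,165,5);K=g(260,265,5);C=g(410,65,8)
def show(n,f,ps,z):
    P=[onz(c,*f(p),z) for p in ps];print(n,np.round(P,4).tolist());
    for i in range(len(P)-1):
        d=P[i+1]-P[i];print('   ',np.round(np.linalg.norm(d),4),np.degrees(np.arctan2(d[1],d[0])).round(1))
    return P
P=show('holder',H,[(458,82),(662,58),(702,288)],.024);print('ctr',(P[0]+P[2])/2)
P=show('holder bottom',H,[(720,255),(685,45)],.0)
P=show('slot',K,[(178,105),(262,283)],.037);print(sum(P)/2)
P=show('slot sides: left',K,[(165,120),(238,285)],.037)
P=show('right',K,[(205,115),(278,272)],.037)
P=show('celltop',C,[(375,235),(450,440),(708,305),(635,95),(375,235)],.092);print(sum(P[:4])/4)
P=show('cellbottom',C,[(65,245),(122,408)],.0)
print('tcp proj',proj(c,arm.sense()['tcp_pos']))
for n in [('knob',(.613,-.093,.037)),('testerend',(.651,-.128,.015))]:print(n,proj(c,n[1]))
E
```

```text
holder [[0.4153, -0.1879, 0.024], [0.4276, -0.1436, 0.024], [0.4794, -0.1595, 0.024]]
    0.046 74.5
    0.0542 -17.0
ctr [ 0.44736255 -0.17369638  0.024     ]
holder bottom [[0.4791, -0.1606, 0.0], [0.4292, -0.1451, 0.0]]
    0.0522 162.8
slot [[0.5882, -0.0915, 0.037], [0.6417, -0.0908, 0.037]]
    0.0535 0.8
[ 0.61492157 -0.09111045  0.037     ]
slot sides: left [[0.5907, -0.0958, 0.037], [0.64, -0.0964, 0.037]]
    0.0493 -0.7
right [[0.5931, -0.0865, 0.037], [0.6402, -0.086, 0.037]]
    0.0472 0.7
celltop [[0.4404, 0.1124, 0.092], [0.4639, 0.1148, 0.092], [0.4606, 0.1432, 0.092], [0.4371, 0.1406, 0.092], [0.4404, 0.1124, 0.092]]
    0.0237 5.9
    0.0287 96.6
    0.0237 -173.5
    0.0284 -83.3
[0.45052029 0.12773338 0.092     ]
cellbottom [[0.4406, 0.1132, 0.0], [0.4645, 0.1147, 0.0]]
    0.024 3.5
tcp proj (293.02572918521514, 288.9507098956533)
('knob', (0.613, -0.093, 0.037)) (301.70421649420206, 302.9521897227736)
('testerend', (0.651, -0.128, 0.015)) (286.7702615804228, 325.68097564681074)
```

Emit:
{"op": "apply_moves", "data": {"deltas": [[-0.004,-0.032,0,2],[-0.008,-0.064,0,4],[-0.012,-0.096,0,5],[-0.0146,-0.1263,0,5],[-0.0146,-0.1263,-0.035,5],[-0.0146,-0.1263,-0.07,5],[-0.0146,-0.1263,-0.1,5],[-0.0146,-0.1263,-0.13,5],[-0.0146,-0.1263,-0.13,5],[-0.0146,-0.1263,-0.13,5]]}}

```text
time: 2.7
tcp_pos: [0.4473, -0.1709, 0.1373]
ee_rot: [-3.142, -0.004, 2.85]
ft_force: [0.6, 0.3, 0.9]
width: 0.0855
```

```bash
python3 - <<'E'
from h import *
c=cap('wrist','w2'); c=cap('side','s2');s=arm.sense();print(s['time'],s['q'],s['tcp_pos'],s['ee_rot'],s['ft_force'])
a=cv2.imread('pics/s2.png')[200:310,190:330]; cv2.imwrite('pics/s2c.png',cv2.resize(a,None,fx=5,fy=5,interpolation=cv2.INTER_CUBIC))
E
```

```text
2.8 [-0.25761037  0.25916485  0.61908944  2.06339827 -0.1964786   0.87265698
  1.75069409] [ 0.44927585 -0.17234642  0.13978329] [3.14088299e+00 2.47552199e-03 2.84908400e+00] [ 0.75982433  0.28022689 -0.45556643]
```

View pics/w2.png

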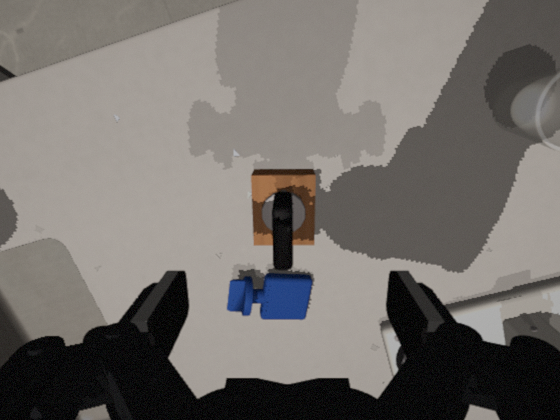

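View pics/s2c.png

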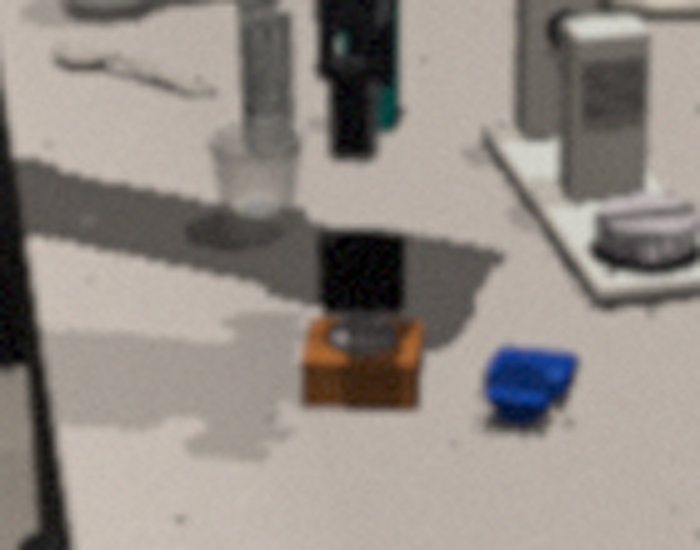

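The black key is centred between the fingers (column 283, finger middle about 287). The blue look-alike, which I haven't touched, is now lying on its side. I'll go down and grip.

Emit:
{"op": "apply_moves", "data": {"deltas": [[0,0,-0.02,0],[0,0,-0.04,0],[0,0,-0.06,0],[0,0,-0.074,0],[0,0,-0.074,0],[0,0,-0.074,0]]}}

```text
time: 3.3
tcp_pos: [0.4489, -0.173, 0.0657]
ee_rot: [3.141, 0.002, 2.848]
ft_force: [-0.5, -0.6, 0.3]
width: 0.085
```

Emit:
{"op": "apply_moves", "data": {"deltas": [[0,0,0,0],[0,0,0,0],[0,0,0,0],[0,0,0,0],[0,0,0,0],[0,0,0,0],[0,0,0,0],[0,0,0,0]], "grip": 1}}

```text
time: 3.97
tcp_pos: [0.4478, -0.1731, 0.0646]
ee_rot: [3.141, 0.0, 2.847]
ft_force: [-1.1, 0.6, 3.2]
width: 0.011
```

```bash
python3 - <<'E'
from h import *
c=cap('wrist','w3');s=arm.sense();print(s['time'],s['tcp_pos'],s['ee_rot'],s['ft_force'],s['width'])
E
```

```text
4.0167 [ 0.4477181  -0.17312217  0.06466123] [3.14120977e+00 2.24356953e-04 2.84698285e+00] [-1.0514771   0.72397696  4.70024629] 0.010792987790596193
```

View pics/w3.png

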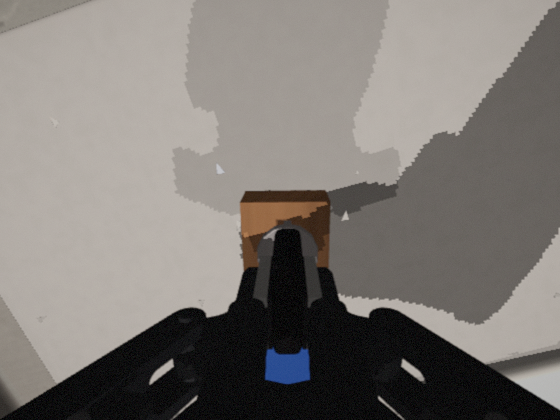

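Emit:
{"op": "apply_moves", "data": {"deltas": [[0,0,0.02,0],[0,0,0.045,0],[0,0,0.07,3],[0.034,0.016,0.07,8],[0.068,0.032,0.07,13],[0.1,0.049,0.07,17],[0.134,0.066,0.06,17],[0.167,0.082,0.05,17],[0.167,0.082,0.05,17],[0.167,0.082,0.05,17]]}}

```text
time: 4.85
tcp_pos: [0.6152, -0.0888, 0.1123]
ee_rot: [3.142, -0.003, -3.135]
ft_force: [-0.2, -0.3, 0.2]
width: 0.0107
```

```bash
python3 - <<'E'
from h import *
c=cap('wrist','w4');d=cap('side','s4');s=arm.sense();print(s['time'],s['tcp_pos'],s['ee_rot'],s['ft_force'],s['width'],s['q'])
e=cap('top','t4')
x,y=map(int,proj(d,(.6145,-.0915,.06)));print(x,y)
a=cv2.imread('pics/s4.png')[y-60:y+40,x-60:x+60];a=cv2.resize(a,None,fx=5,fy=5,interpolation=cv2.INTER_CUBIC); cv2.imwrite('pics/s4c.png',a)
E
```

```text
4.95 [ 0.61340002 -0.09186758  0.11361591] [-3.14089735e+00 -2.12565855e-03 -3.14008283e+00] [ 0.57441956 -0.13190685 -1.23431761] 0.011035534344736838 [-0.2731718   0.52052154  0.47517546  1.75328594 -0.28464566  0.93864172
  1.89061441]
318 233
```

View pics/w4.png

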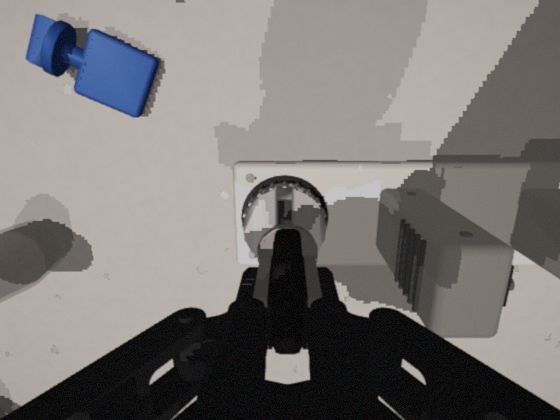

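View pics/s4c.png

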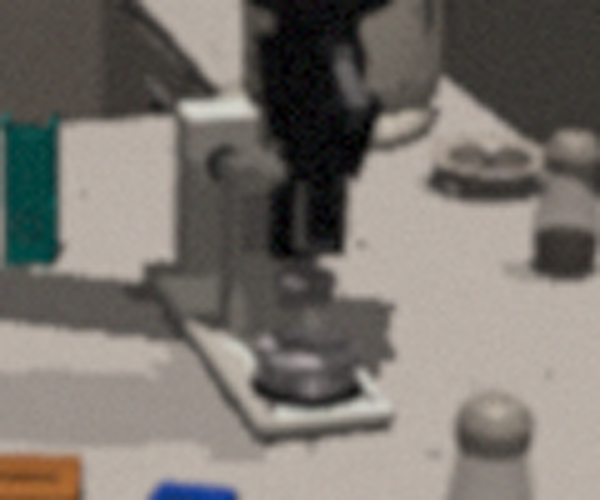

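```bash
python3 - <<'E'
from h import *
I=cv2.imread('pics/w4.png');a=cv2.resize(I[160:280,225:345],None,fx=5,fy=5,interpolation=cv2.INTER_CUBIC);cv2.imwrite('pics/w4c.png',a)
E
```

```text
(no output)
```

View pics/w4c.png

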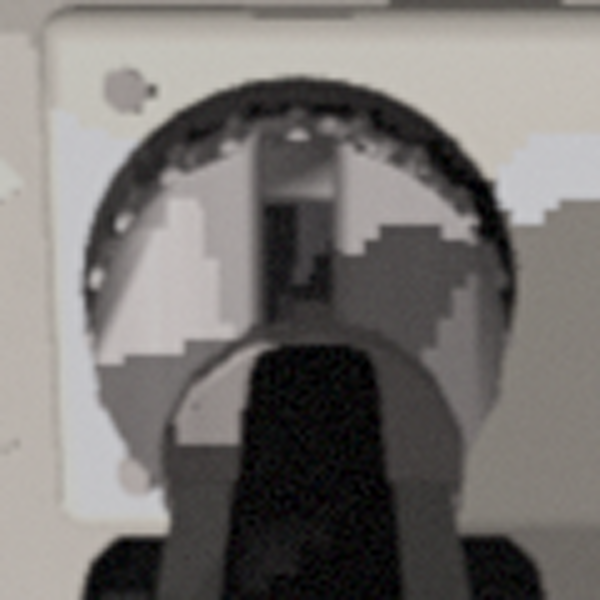

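```bash
python3 - <<'E'
from h import *
c=load('w4')
f=lambda p:(225+(p[0]+.5)/5-.5,160+(p[1]+.5)/5-.5)
for n,p,z in [('slotL',(256,180),.037),('slotR',(343,180),.037),('recL',(262,250),.035),('recR',(334,250),.035),('rec end',(300,200),.035),('rec end',(300,200),.037),('shL',(164,460),.079),('shR',(462,460),.079),('sh near',(312,325),.079),('ringL',(84,280),.016),('ringR',(516,280),.016),('ringnear',(300,77),.016),('baseedge',(45,60),.015),('basefront',(300,12),.015),('handle L',(255,355),.129),('handleR',(375,355),.129)]:
    print(n,np.round(onz(c,*f(p),z),4))
E
```

```text
slotL [ 0.5945 -0.0958  0.037 ]
slotR [ 0.5944 -0.0852  0.037 ]
recL [ 0.6041 -0.0952  0.035 ]
recR [ 0.604  -0.0862  0.035 ]
rec end [ 0.5975 -0.0905  0.035 ]
rec end [ 0.597  -0.0904  0.037 ]
shL [ 0.6127 -0.104   0.079 ]
shR [ 0.6125 -0.0736  0.079 ]
sh near [ 0.5979 -0.089   0.079 ]
ringL [ 0.6146 -0.1202  0.016 ]
ringR [ 0.6142 -0.0608  0.016 ]
ringnear [ 0.586  -0.0906  0.016 ]
baseedge [ 0.5841 -0.1245  0.015 ]
basefront [ 0.5775 -0.0907  0.015 ]
handle L [ 0.5818 -0.093   0.129 ]
handleR [ 0.5817 -0.0847  0.129 ]
```

Emit:
{"op": "apply_moves", "data": {"deltas": [[0.001,-0.002,0,0],[0.001,-0.002,-0.01,0],[0.001,-0.002,-0.02,0],[0.001,-0.002,-0.026,0],[0.001,-0.002,-0.03,0],[0.001,-0.002,-0.03,0]]}}

```text
time: 5.5
tcp_pos: [0.6144, -0.0929, 0.0828]
ee_rot: [3.141, -0.003, -3.139]
ft_force: [-1.2, -0.4, -0.5]
width: 0.0108
```

Emit:
{"op": "apply_moves", "data": {"deltas": [[0,0,-0.003,0],[0,0,-0.006,0],[0,0,-0.006,0],[0,0,-0.006,0]]}}

```text
time: 5.83
tcp_pos: [0.6156, -0.0931, 0.0783]
ee_rot: [3.142, -0.0, -3.139]
ft_force: [0.3, -0.3, -0.2]
width: 0.0108
```

```bash
python3 - <<'E'
from h import *
c=cap('wrist','w5');d=cap('side','s5');s=arm.sense();print(s['time'],s['tcp_pos'],s['ee_rot'],s['ft_force'],s['ft_torque'],s['width'])
a=cv2.imread('pics/s5.png')[180:270,260:380];a=cv2.resize(a,None,fx=5,fy=5,interpolation=cv2.INTER_CUBIC)[:450]
b=cv2.imread('pics/w5.png')[160:340,200:400];b=cv2.resize(b,(400,360))
o=np.zeros((450,1000,3),np.uint8);o[:,:600]=a;o[:360,600:]=b;cv2.imwrite('pics/s5c.png',cv2.resize(o,(800,360)))
E
```

```text
5.9333 [ 0.61574073 -0.09310899  0.07854838] [ 3.14154676e+00  4.15447086e-04 -3.13932731e+00] [ 0.82105492  0.69833965 -0.73195221] [-0.00641126  0.00270093  0.02077801] 0.010744515214297529
```

View pics/s5c.png

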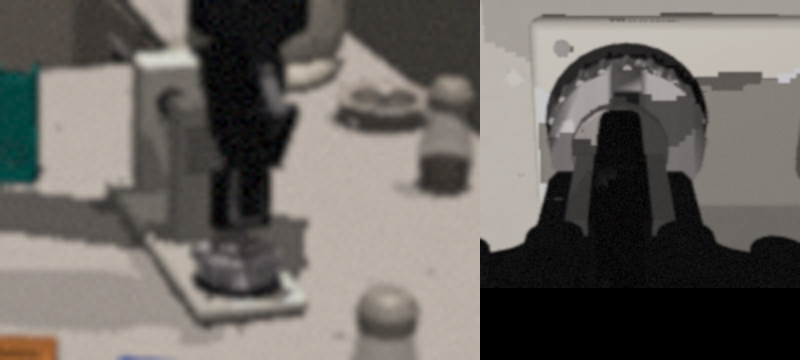

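Emit:
{"op": "apply_moves", "data": {"deltas": [[0,0,-0.001,0],[0,0,-0.002,0],[0,0,-0.002,0],[0,0,-0.002,0]]}}

```text
time: 6.27
tcp_pos: [0.616, -0.0932, 0.0776]
ee_rot: [3.141, 0.001, -3.139]
ft_force: [-0.4, 1.1, 6.0]
width: 0.0112
```

Emit:
{"op": "apply_moves", "data": {"deltas": [[0,0,0.0005,-5],[0,0,0.0005,-10],[0,0,0.0005,-15],[0,0,0.0005,-20],[0,0,0.0005,-25],[0,0,0.0005,-30],[0,0,0.0005,-35],[0,0,0.0005,-40],[0,0,0.0005,-40]]}}

```text
time: 7.02
tcp_pos: [0.6163, -0.0918, 0.0777]
ee_rot: [3.14, -0.0, 2.445]
ft_force: [-0.7, 2.5, 5.1]
width: 0.0108
```

```bash
python3 - <<'E'
from h import *
c=cap('wrist','w6');d=cap('side','s6');s=arm.sense();print(s['time'],s['tcp_pos'],s['ee_rot'],s['ft_force'],s['ft_torque'],s['width'])
cv2.imwrite('pics/s6c.png',cv2.resize(np.hstack([cv2.imread('pics/s6.png')[150:290,240:400],cv2.imread('pics/w6.png')[170:310,210:370]]),(800,350)))
E
```

```text
7.1167 [ 0.61636511 -0.09181866  0.07766944] [ 3.13944907e+00 -5.33248791e-05  2.44880868e+00] [-1.03595537  3.03995451  4.82304695] [0.64409927 0.18792237 0.01075904] 0.011399290815297069
```

View pics/s6c.png

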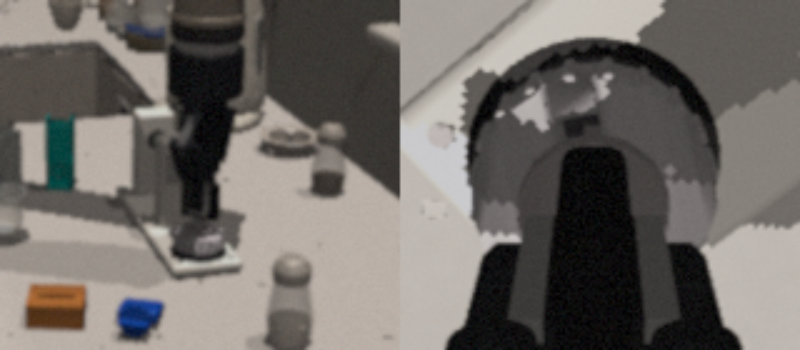

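Emit:
{"op": "apply_moves", "data": {"deltas": [[0,0,0,-5],[0,0,0,-10],[0,0,0,-15],[0,0,0,-20],[0,0,0,-25],[0,0,0,-30],[0,0,0,-35],[0,0,0,-40],[0,0,0,-43],[0,0,0,-43]]}}

```text
time: 7.95
tcp_pos: [0.6156, -0.0924, 0.0777]
ee_rot: [-3.141, -0.001, 1.696]
ft_force: [-3.2, 2.5, 7.0]
width: 0.0111
```

Emit:
{"op": "apply_moves", "data": {"deltas": [[0,0,0,-1.5],[0,0,0,-3],[0,0,0,-3]]}}

```text
time: 8.2
tcp_pos: [0.6154, -0.0925, 0.0776]
ee_rot: [-3.141, -0.002, 1.645]
ft_force: [-2.5, 2.1, 6.2]
width: 0.0113
```

```bash
python3 - <<'E'
from h import *
c=cap('wrist','w7');d=cap('side','s7');s=arm.sense();print(s['time'],s['tcp_pos'],s['ee_rot'],s['ft_force'],s['ft_torque'],s['width'],s['q'])
cv2.imwrite('pics/s7c.png',cv2.resize(np.hstack([cv2.imread('pics/s7.png')[150:290,240:400],cv2.imread('pics/w7.png')[170:310,210:370]]),(800,350)))
E
```

```text
8.3 [ 0.61547442 -0.09249461  0.07764086] [-3.14132938e+00 -1.75812346e-03  1.64553277e+00] [-2.39184153  2.64843985  7.25834704] [0.51428234 0.57612821 0.02554814] 0.011140535429469375 [-0.49579768  0.68468502  0.82178979  1.77817111 -0.60682245  0.9522567
  0.6566373 ]
```

View pics/s7c.png

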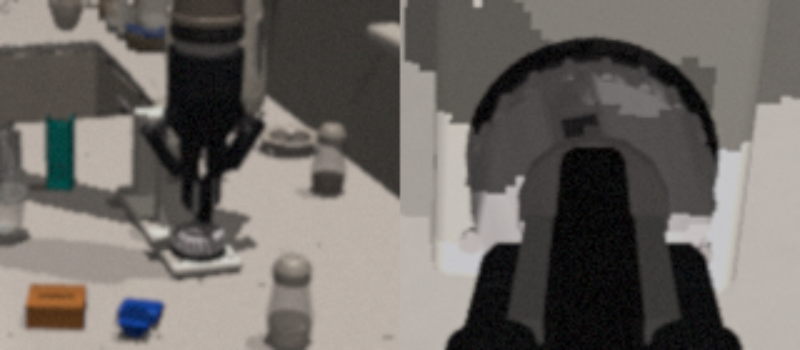

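Emit:
{"op": "apply_moves", "data": {"deltas": [[0,0,0,-1.5],[0,0,0,-3],[0,0,0,-4.5],[0,0,0,-6],[0,0,0,-6],[0,0,0,-6]]}}

```text
time: 8.8
tcp_pos: [0.6154, -0.0925, 0.0776]
ee_rot: [-3.141, -0.002, 1.541]
ft_force: [-2.9, 2.0, 7.7]
width: 0.011
```

```bash
python3 - <<'E'
from h import *
s=arm.sense();print(s['time'],s['tcp_pos'],s['ee_rot'],s['ft_force'],s['ft_torque'],s['width'])
E
```

```text
8.8 [ 0.61535263 -0.09251507  0.07764035] [-3.14083504e+00 -1.72644696e-03  1.54095340e+00] [-2.87006772  1.95591828  7.71041732] [ 0.53433172  0.66225635 -0.02519618] 0.011000033119745886
```

Emit:
{"op": "apply_moves", "data": {"deltas": [[0,0,0,-1.5],[0,0,0,-3],[0,0,0,-4],[0,0,0,-4]]}}

```text
time: 9.13
tcp_pos: [0.6153, -0.0925, 0.0777]
ee_rot: [-3.14, -0.001, 1.473]
ft_force: [-2.7, 2.1, 8.5]
width: 0.011
```

```bash
python3 - <<'E'
from h import *
c=cap('wrist','w8');d=cap('side','s8')
s=arm.sense();print(s['time'],s['tcp_pos'],s['ee_rot'],s['ft_force'],s['ft_torque'],s['width'])
cv2.imwrite('pics/w8c.png',cv2.resize(cv2.imread('pics/w8.png')[160:280,225:345],None,fx=5,fy=5,interpolation=cv2.INTER_CUBIC))
cv2.imwrite('pics/s8c.png',cv2.resize(cv2.imread('pics/s8.png')[150:290,240:400],None,fx=5,fy=4))
E
```

```text
9.2333 [ 0.61531228 -0.09243899  0.07764673] [-3.14029525e+00 -1.13348517e-03  1.47393535e+00] [-3.22363059  2.09641082  7.40115845] [0.47639829 0.6869469  0.59841066] 0.011237914557924413
```

View pics/w8c.png

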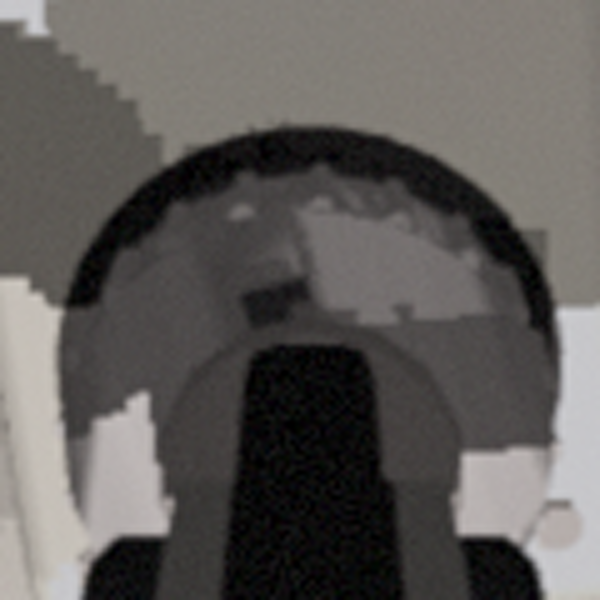

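View pics/s8c.png

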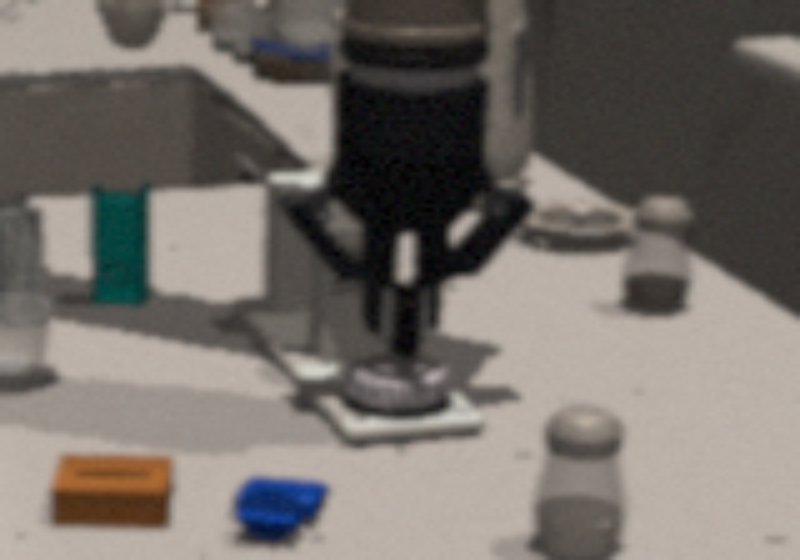

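The moment about z jumped from about 0 to 0.60 N·m, so the knob is on its end stop. I'll ease off, release and go straight up.

Emit:
{"op": "apply_moves", "data": {"deltas": [[0,0,0,1.5],[0,0,0,3],[0,0,0,3]]}}

```text
time: 9.48
tcp_pos: [0.6154, -0.0925, 0.0777]
ee_rot: [-3.141, -0.002, 1.525]
ft_force: [-1.9, 2.1, 6.7]
width: 0.0114
```

Emit:
{"op": "apply_moves", "data": {"deltas": [[0,0,0,0],[0,0,0,0],[0,0,0,0],[0,0,0,0],[0,0,0,0],[0,0,0.02,0],[0,0,0.05,0],[0,0,0.09,0],[0,0,0.13,0],[0,0,0.17,0]], "grip": 0}}

```text
time: 10.32
tcp_pos: [0.6151, -0.0933, 0.2484]
ee_rot: [-3.141, 0.0, 1.52]
ft_force: [0.4, 0.6, 0.1]
width: 0.0851
```

Emit:
{"op": "apply_moves", "data": {"deltas": [[0,0.02,0,0],[-0.01,0.05,0,0],[-0.03,0.08,0,0],[-0.05,0.11,0,0],[-0.06,0.14,0,0],[-0.06,0.14,0,0]]}}

```text
time: 10.82
tcp_pos: [0.5537, 0.0553, 0.2458]
ee_rot: [-3.138, -0.005, 1.531]
ft_force: [0.5, 1.7, -0.6]
width: 0.0855
```

```bash
python3 - <<'E'
from h import *
c=cap('wrist','w9');d=cap('side','s9');d=cap('top','t9')
s=arm.sense();print(s['time'],s['tcp_pos'],s['ee_rot'],s['width'],s['q'])
cv2.imwrite('pics/s9c.png',cv2.resize(cv2.imread('pics/s9.png')[150:290,220:400],None,fx=4,fy=4))
E
```

```text
10.9667 [0.5556401  0.04687384 0.24694429] [3.14099776e+00 5.65822141e-04 1.52163213e+00] 0.085363969954388 [-0.98952719  0.41057259  1.08299637  1.78168698 -0.3896349   1.18587602
  0.16028209]
```

View pics/w9.png

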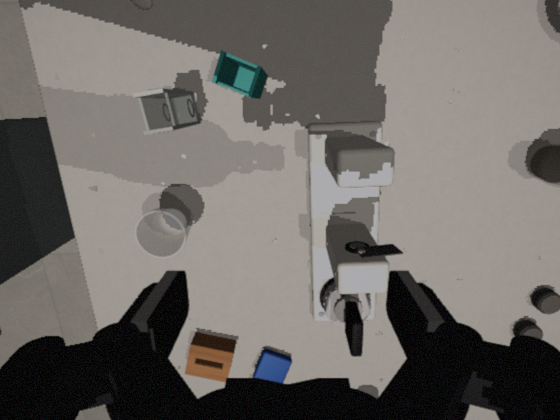

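View pics/s9c.png

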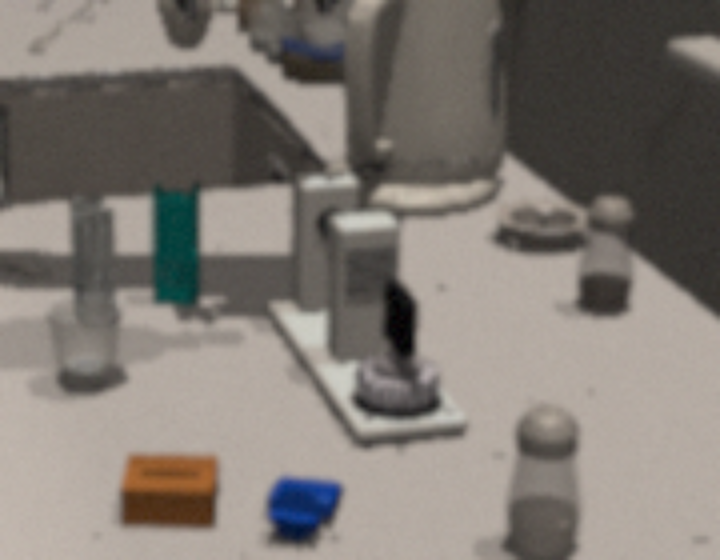

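The key stands in the knob, and the black flag has swung out sideways at (380,250), so the lamp is clear. Next I measure the cell at (170,110).

```bash
python3 - <<'E'
from h import *
cv2.imwrite('pics/w9c.png',cv2.resize(cv2.imread('pics/w9.png')[75:145,125:210],None,fx=8,fy=8,interpolation=cv2.INTER_CUBIC))
E
```

View pics/w9c.png

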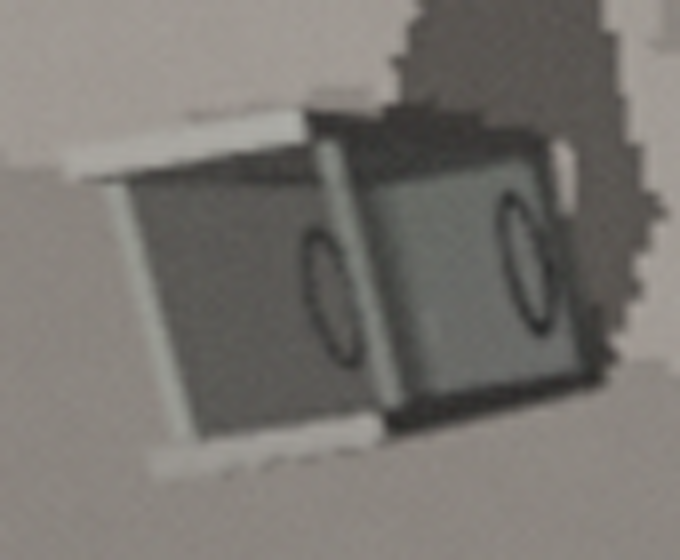

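```bash
python3 - <<'E'
from h import *
c=load('w9')
f=lambda p:(125+(p[0]+.5)/8-.5,75+(p[1]+.5)/8-.5)
P=[onz(c,*f(p),.092) for p in [(62,153),(300,107),(388,440),(152,478),(62,153)]]
print(np.round(P,4),np.mean(P[:4],0))
for i in range(4):
    d=P[i+1]-P[i];print(np.linalg.norm(d).round(4),np.degrees(np.arctan2(d[1],d[0])).round(1))
B=[onz(c,*f(p),.0) for p in [(605,380),(548,140)]];print(B)
d=B[1]-B[0];print(np.linalg.norm(d),np.degrees(np.arctan2(d[1],d[0])))
print('calib check sensor top corner etc')
c=load('top0')
E
```

```text
[[0.4366 0.1425 0.092 ]
 [0.4604 0.1458 0.092 ]
 [0.4646 0.114  0.092 ]
 [0.4403 0.1112 0.092 ]
 [0.4366 0.1425 0.092 ]] [0.45044933 0.12836794 0.092     ]
0.024 7.9
0.032 -82.5
0.0245 -173.4
0.0315 96.7
[array([0.4638178 , 0.11482912, 0.        ]), array([0.45991203, 0.14509197, 0.        ])]
0.03051385253438498 97.3540227974425
calib check sensor top corner etc
```

Emit:
{"op": "apply_moves", "data": {"deltas": [[-0.015,0.01,0,7],[-0.03,0.02,0,14],[-0.045,0.035,0,21],[-0.06,0.05,0,28],[-0.075,0.06,0,35],[-0.09,0.07,0,42],[-0.105,0.082,0,49],[-0.105,0.082,0,56],[-0.105,0.082,0,63],[-0.105,0.082,0,70]]}}

```text
time: 11.8
tcp_pos: [0.4512, 0.1271, 0.2471]
ee_rot: [3.141, 0.001, 2.745]
ft_force: [-0.2, 0.3, 0.2]
width: 0.0855
```

Emit:
{"op": "apply_moves", "data": {"deltas": [[0,0,0,7],[0,0,0,14],[0,0,0,21],[0,0,0,28],[0,0,0,30],[0,0,-0.03,30],[0,0,-0.06,30],[0,0,-0.06,30],[0,0,-0.06,30]]}}

```text
time: 12.55
tcp_pos: [0.4504, 0.1267, 0.1863]
ee_rot: [-3.139, -0.002, -3.021]
ft_force: [-0.5, 0.0, 0.4]
width: 0.0852
```

```bash
python3 - <<'E'
from h import *
c=cap('wrist','w10');d=cap('top','t10')
s=arm.sense();print(s['time'],s['tcp_pos'],s['ee_rot'],s['width'],s['q'])
E
```

```text
12.65 [0.45203712 0.1280628  0.18823362] [ 3.14133387e+00  2.26094386e-03 -3.01939189e+00] 0.08528942986372802 [-1.13126581  0.19091807  0.85932194  2.04164237 -0.17390735  0.97917522
  1.50931081]
```

View pics/w10.png

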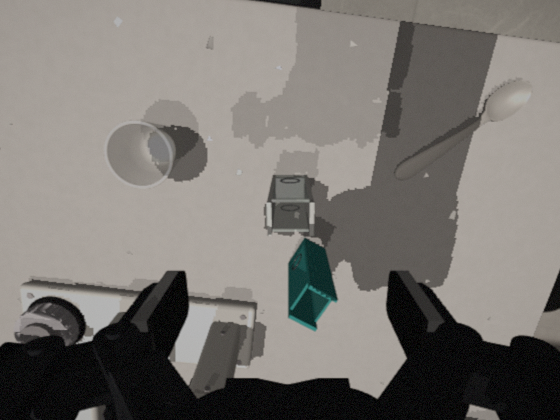

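The cell sits square and centred between the jaws (column 290), with its frosted faces toward the pads. The turquoise cell at (312,285) is beyond them, about 35 mm away. I'll go down and grip.

Emit:
{"op": "apply_moves", "data": {"deltas": [[-0.001,0,-0.02,0],[-0.001,0,-0.04,0],[-0.001,0,-0.06,0],[-0.001,0,-0.08,0],[-0.001,0,-0.1,0],[-0.001,0,-0.116,0],[-0.001,0,-0.116,0],[-0.001,0,-0.116,0]]}}

```text
time: 13.32
tcp_pos: [0.4507, 0.1291, 0.0719]
ee_rot: [3.141, 0.001, -3.017]
ft_force: [-0.3, -0.2, 0.8]
width: 0.0854
```

```bash
python3 - <<'E'
from h import *
c=cap('wrist','w11')
s=arm.sense();print(s['time'],s['tcp_pos'],s['ee_rot'],s['ft_force'])
E
```

```text
13.3667 [0.45114092 0.12923134 0.07242407] [ 3.14057126e+00  2.76955402e-03 -3.01739239e+00] [0.31915475 0.12140579 0.47486387]
```

View pics/w11.png

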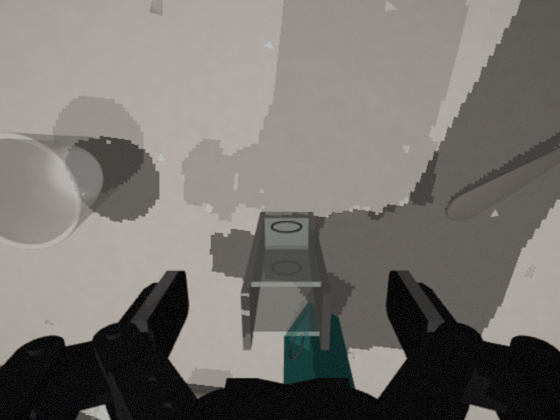

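The cell is centred at column 286 and square to the jaws, so I close.

Emit:
{"op": "apply_moves", "data": {"deltas": [[0,0,0,0],[0,0,0,0],[0,0,0,0],[0,0,0,0],[0,0,0,0],[0,0,0,0],[0,0,0,0]], "grip": 1}}

```text
time: 13.95
tcp_pos: [0.4499, 0.1292, 0.0714]
ee_rot: [3.141, 0.0, -3.017]
ft_force: [-1.1, 0.8, 6.0]
width: 0.0314
```

```bash
python3 - <<'E'
from h import *
c=cap('wrist','w12')
s=arm.sense();print(s['time'],s['tcp_pos'],s['ee_rot'],s['ft_force'],s['width'])
E
```

```text
14.0 [0.44989735 0.12920177 0.07138772] [ 3.14071946e+00  4.41076192e-04 -3.01718869e+00] [-0.3430501  -0.03897272  6.16926355] 0.03125596385984269
```

View pics/w12.png

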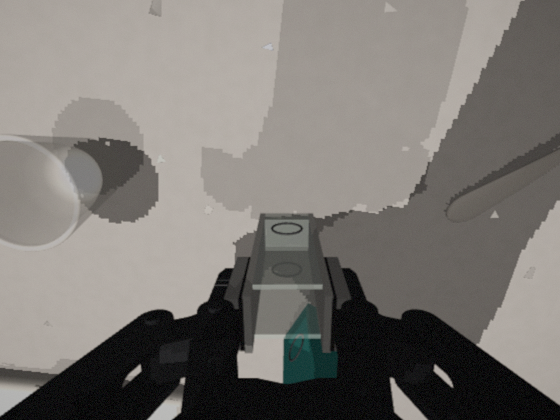

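Emit:
{"op": "apply_moves", "data": {"deltas": [[0,0,0.01,0],[0,0,0.03,0],[0,0,0.055,0],[0,0,0.08,0],[0,0,0.105,-4],[0,0,0.13,-8],[0,0,0.14,-13],[0,0,0.14,-19],[0,0,0.14,-25],[0,0,0.14,-25]]}}

```text
time: 14.83
tcp_pos: [0.4494, 0.1288, 0.2113]
ee_rot: [3.141, 0.0, 2.828]
ft_force: [0.1, 1.2, -0.4]
width: 0.0312
```

Emit:
{"op": "apply_moves", "data": {"deltas": [[0.016,-0.01,0,-6],[0.034,-0.02,0,-12],[0.052,-0.03,0,-18],[0.07,-0.041,0,-24],[0.088,-0.052,0,-30],[0.106,-0.062,0,-36],[0.124,-0.073,0,-42],[0.142,-0.084,0,-48],[0.156,-0.092,0,-54],[0.1645,-0.097,0,-60]]}}

```text
time: 15.67
tcp_pos: [0.6151, 0.0305, 0.2106]
ee_rot: [-3.141, 0.002, 1.779]
ft_force: [-0.5, -0.0, 0.3]
width: 0.0313
```

Emit:
{"op": "apply_moves", "data": {"deltas": [[0,0,0,-5],[0,0,0,-10],[0,0,0,-12],[0,0,0,-12],[0,0,0,-12]]}}

```text
time: 16.08
tcp_pos: [0.6138, 0.032, 0.2105]
ee_rot: [-3.141, 0.0, 1.576]
ft_force: [-0.4, -0.1, -0.5]
width: 0.0315
```

```bash
python3 - <<'E'
from h import *
c=cap('wrist','w13');cap('side','s13');cap('top','t13')
s=arm.sense();print(s['time'],s['tcp_pos'],s['ee_rot'],s['ft_force'],s['width'],s['q'])
cv2.imwrite('pics/s13c.png',cv2.resize(cv2.imread('pics/s13.png')[120:270,230:390],None,fx=4,fy=4))
E
```

```text
16.2333 [0.61394612 0.03205089 0.21084994] [-3.14149839e+00 -2.57757477e-04  1.57457577e+00] [-0.63124214  0.27148655  0.27103011] 0.03172026418525368 [-0.88030296  0.62602658  1.12714276  1.68860124 -0.59922334  1.21873691
  0.39525066]
```

View pics/w13.png

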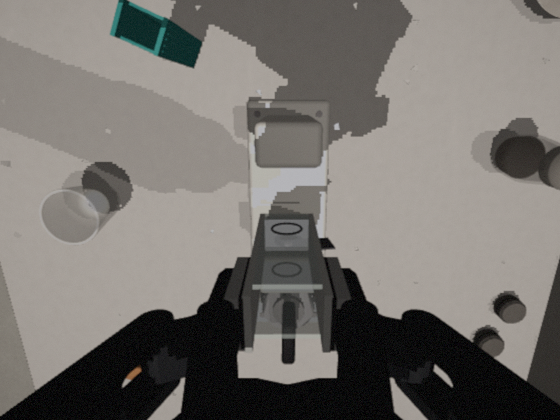

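View pics/s13c.png

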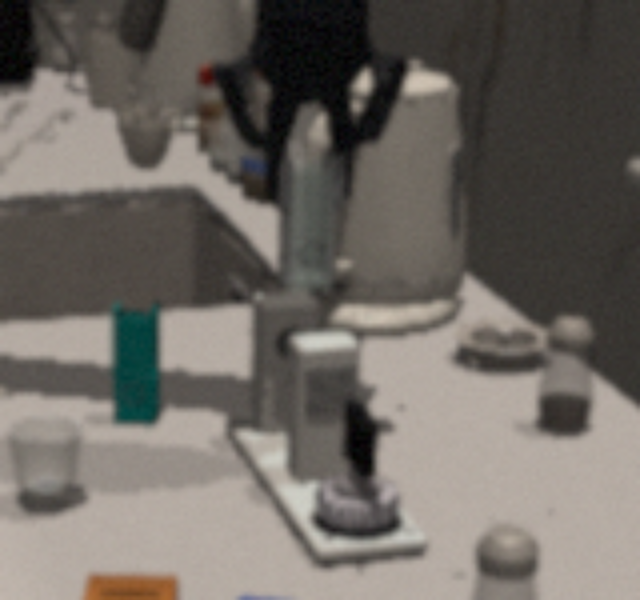

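```bash
python3 - <<'E'
from h import *
I=cv2.imread('pics/w13.png');cv2.imwrite('pics/w13c.png',cv2.resize(I[90:240,230:350],None,fx=4,fy=4,interpolation=cv2.INTER_CUBIC))
c=load('w13')
for n,p,z in [('postL',(255.5,160),.115),('postR',(323.5,160),.115),('baseL',(247.5,200),.015),('baseR',(328,200),.015),('base end',(288,101),.015),('post inner',(290,165),.115),('cell bl',(260,216),.14),('cell br',(313,216),.14),('ring far',(286.5,229),.166),('predicted window',(286.5,229),.166)]:print(n,np.round(onz(c,*p,z),4))
print(proj(c,(.6140,.0320+.012,.1395+.026)),proj(c,(.6140,.0320-.012,.1395+.026)))
E
```

```text
postL [0.5936 0.0716 0.115 ]
postR [0.6379 0.0718 0.115 ]
baseL [0.5756 0.0153 0.015 ]
baseR [0.6544 0.0157 0.015 ]
base end [0.6147 0.1081 0.015 ]
post inner [0.6161 0.0685 0.115 ]
cell bl [0.5979 0.0416 0.14  ]
cell br [0.6301 0.0418 0.14  ]
ring far [0.6141 0.0433 0.166 ]
predicted window [0.6141 0.0433 0.166 ]
(286.3881172642171, 227.36081690348036) (286.2026991679518, 267.7206622824481)
```

View pics/w13c.png

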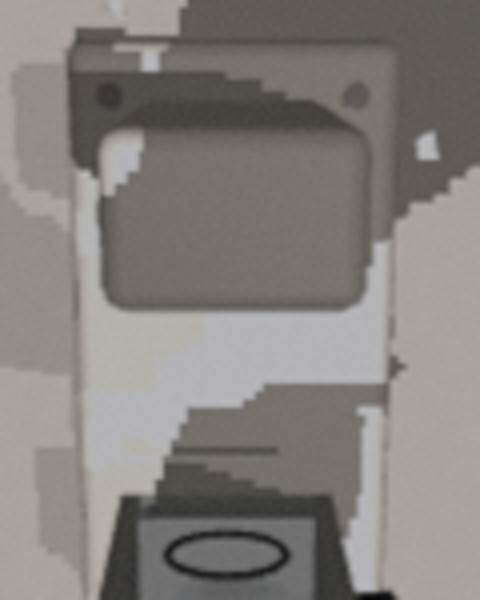

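Emit:
{"op": "apply_moves", "data": {"deltas": [[0.0015,0.001,-0.01,0],[0.0015,0.001,-0.025,0],[0.0015,0.001,-0.04,0],[0.0015,0.001,-0.055,0],[0.0015,0.001,-0.07,0],[0.0015,0.001,-0.08,0],[0.0015,0.001,-0.08,0],[0.0015,0.001,-0.08,0],[0.0015,0.001,-0.08,0],[0.0015,0.001,-0.08,0]]}}

```text
time: 17.07
tcp_pos: [0.6163, 0.0327, 0.1318]
ee_rot: [3.14, 0.0, 1.573]
ft_force: [-0.6, 0.1, -0.8]
width: 0.0316
```

```bash
python3 - <<'E'
from h import *
c=cap('wrist','w14');cap('side','s14');cap('top','t14')
s=arm.sense();print(s['time'],s['tcp_pos'],s['ee_rot'],s['ft_force'],s['width'],s['dq'])
a=cv2.resize(cv2.imread('pics/s14.png')[150:270,260:380],None,fx=4,fy=4,interpolation=cv2.INTER_CUBIC)
b=cv2.resize(cv2.imread('pics/w14.png')[100:260,240:340],(300,480),interpolation=cv2.INTER_CUBIC)
cv2.imwrite('pics/s14c.png',np.hstack([a,b]))
E
```

```text
17.2167 [0.61603756 0.03291979 0.13157382] [ 3.14013646e+00 -2.49079976e-04  1.57314013e+00] [ 0.86827637 -0.23523126 -0.53690182] 0.030988293639906517 [-0.00075098  0.00143699 -0.00366137  0.00414288  0.00094752 -0.00066215
  0.00145734]
```

View pics/s14c.png

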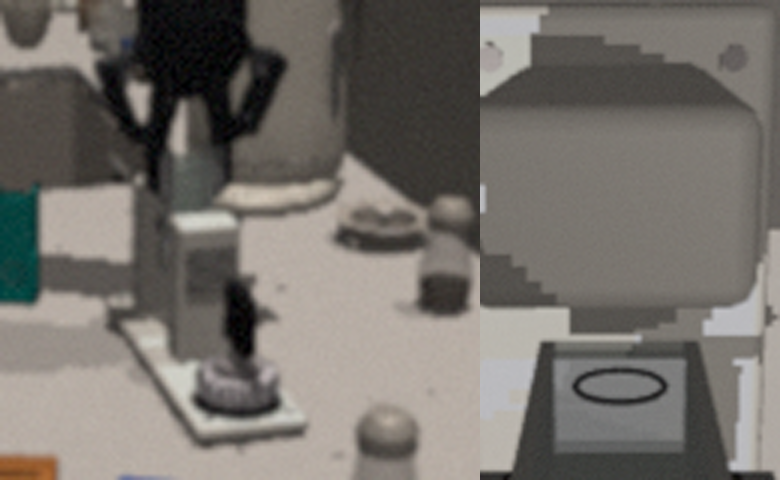

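View pics/t14.png

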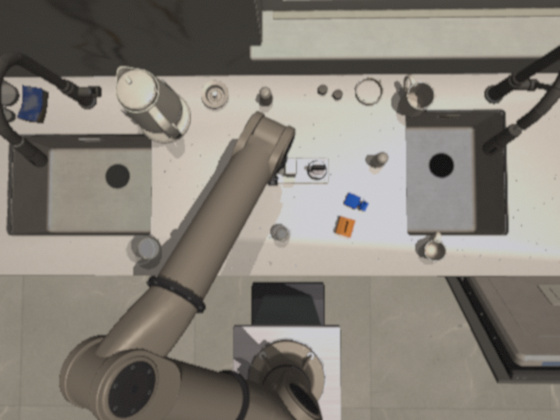

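```bash
python3 - <<'E'
from h import *
I=cv2.imread('pics/w14.png');cv2.imwrite('pics/w14c.png',cv2.resize(I[95:285,210:360],None,fx=4,fy=3.1,interpolation=cv2.INTER_CUBIC))
E
```

```text
(no output)
```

View pics/w14c.png

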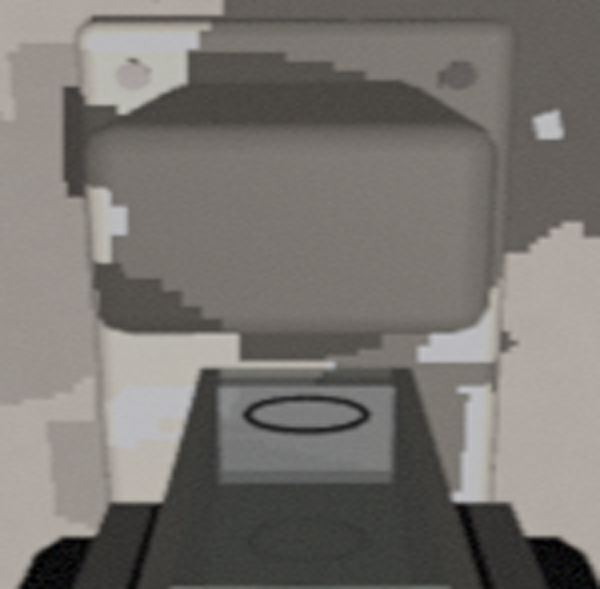

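```bash
python3 - <<'E'
from h import *
c=load('w14')
f=lambda p:(210+(p[0]+.5)/4-.5,95+(p[1]+.5)/3.1-.5)
for n,p,z in [('postL',(92,230),.115),('postR',(495,230),.115),('post in',(290,332),.115),('post out',(290,127),.115),('baseL',(105,460),.015),('baseR',(494,460),.015),('base end',(290,19),.015),('cell bL',(200,368),.06),('cell bR',(413,368),.06),('ringfar',(306,414),.086),('ringnear',(305,540),.086)]:print(n,np.round(onz(c,*f(p),z),4))
E
```

```text
postL [0.5938 0.0819 0.115 ]
postR [0.6366 0.082  0.115 ]
post in [0.6148 0.0674 0.115 ]
post out [0.6148 0.0958 0.115 ]
baseL [0.5778 0.0045 0.015 ]
baseR [0.6527 0.0047 0.015 ]
base end [0.6137 0.1092 0.015 ]
cell bL [0.6003 0.0437 0.06  ]
cell bR [0.6329 0.0437 0.06  ]
ringfar [0.6165 0.0439 0.086 ]
ringnear [0.6164 0.0196 0.086 ]
```

Ring separation comes out at 24.3 mm (24 expected), which confirms the height. The cell is off by +1.3 mm in x and about -2.7 mm in y, so a small trim.

Emit:
{"op": "apply_moves", "data": {"deltas": [[-0.0005,0.001,0,0],[-0.001,0.002,-0.0005,0],[-0.001,0.002,-0.001,0],[-0.001,0.002,-0.001,0],[-0.001,0.002,-0.001,0],[-0.001,0.002,-0.001,0],[-0.001,0.002,-0.001,0]]}}

```text
time: 17.8
tcp_pos: [0.6146, 0.0349, 0.1299]
ee_rot: [3.141, 0.0, 1.573]
ft_force: [0.6, 0.1, -0.0]
width: 0.0316
```

```bash
python3 - <<'E'
from h import *
c=cap('wrist','w15')
s=arm.sense();print(s['time'],s['tcp_pos'],s['ee_rot'],s['ft_force'],s['width'],np.abs(s['dq']).max())
I=cv2.imread('pics/w15.png');cv2.imwrite('pics/w15c.png',cv2.resize(I[95:345,180:400],None,fx=2.4,fy=2.4))
print(arm.sign_off())
E
```

```text
17.85 [0.61456678 0.03489086 0.12985472] [3.14147927e+00 4.08213236e-05 1.57299266e+00] [ 0.10215413 -1.28189625 -0.91872659] 0.03165862042418677 0.0012132978258008011
the job is handed in; nothing more can be done
None
```

View pics/w15c.png

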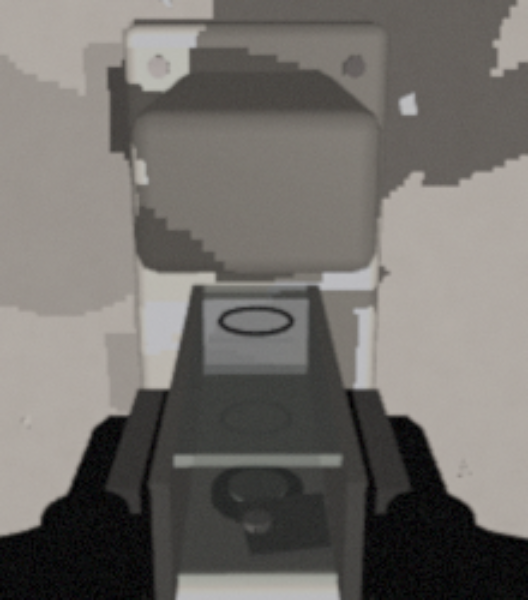

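I finished the job and handed it in at about 17.9 s.

**What I did:**
- **Key:** I took the black wing key from its holder and seated it in the knob's slot; the fit showed as about 6 N upward force.
- **Knob:** I turned it clockwise until the moment about z jumped to 0.6 N·m, the end stop, and left the key standing in it.
- **Cell:** I gripped the clear cell by its frosted faces, turned it square to the light and lowered it between the posts.

**Last checks:**
- The finger opening read 31.7 mm on the 32 mm cell. The arm was at rest and the tool force was about 1–2 N, which is noise level.
- Yaw was within 0.2° of square and the tool was vertical.
- Before the last trim of -1, +2 and -1 mm (x, y, z), the wrist view put the window centre about 1.3 mm off in x and 2.7 mm along the light. After it I expect under 1.5 mm in both. The window height works out at about 85 mm.
- The pictures after the release show the flag swung off the lamp.
- The cup, glasses, mill and spoon looked unmoved in the pictures that show them; I never contacted them knowingly and did not measure them.

**What disagreed or went unchecked:**
- The wrist camera read about 2–3 mm off the arm's own position, so I placed things by comparing them within one picture.
- The blue look-alike key went from standing to lying on its side early on, without my touching it.
- I did not re-measure the cell's position after the last trim; I only took one picture.

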